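# Register the steel bench block in the corner stop

## Robot

A 6-joint arm with a two-finger parallel gripper is mounted at the origin on a cart in front of the work surface, level with it; the furniture and walls round the work are solid. World frame = base frame: x ahead of the robot, y to its left, z up, the work surface at z = 0. Lengths are in m, angles in rad, forces in N, time in s.
With the tool pointing down it reaches from about 0.35 to 0.95 m from the base axis. Payload 17.4 kg.
Tool frame: the origin (TCP) lies at the very end of the fingers, on their centre line; the grasp point (between the pads) lies 19 mm behind it; z points along the fingers, y is the line along which they close (so a half turn about z gives the same grasp; the last joint's range is limited). The gripper opens to 93 mm and grips with 3 to 60 N. Pads are 15 mm wide; open, the fingers measure 128 mm over their backs; the gripper's body (75 mm by 188 mm) begins 65 mm behind the grasp point.
Start: joints at [-1.37, 0.116, 1.442, -0, 1.584, -0.038], TCP at [0.16, -0.656, 0.219] pointing down, gripper open.
Joint ranges: [-2.83, 2.83], [-0.83, 2.19], [0.07, 2.5], [-1.14, 4.28], [0.01, 3], [-2.97, 2.97]. Speed limits (rad/s): [1.89, 1.89, 2.22, 3.14, 3.14, 3.14].

## Interface

Orientations are given as [roll, pitch, yaw] about the fixed x, y, z axes, in that order (R = Rz(yaw) Ry(pitch) Rx(roll)).
In Python, from cell import arm gives the robot as it stands. Calls block until the motion is done:
- arm.move_to(position, orientation): joint-space move of the TCP to a pose.
- arm.servo_line(position, ori=None, velocity=0.15): straight line of the TCP; ori=None keeps the orientation; velocity is the mean speed in m/s.
- arm.movej(angles): joint-space move.
- arm.move_gripper(opening): opening from 0.0 (shut) to 1.0 (fully open); the grip force is fixed at half the most; returns when the fingers have stopped.
- arm.dwell(seconds).
- arm.inverse_kinematics(position, orientation): joint angles nearest the present ones, or None.
- arm.snapshot(name): name is "scene" or "top" or "wrist"; returns the picture (400x640x3 uint8, red, green, blue); there is no depth.
- arm.camera_info(name): a dict with "camera_matrix" (3x3 intrinsics, pixels), "k1" (the pictures are not rectified: a ray, as slopes to the right and down, at radius r is drawn at 1 + k1 r^2 times it, then the intrinsics apply), "R" (3x3) and "t" (3): a world point X has camera coordinates R X + t; the wrist camera has in their place "hand_eye" (4x4, takes a point from camera to tool coordinates, whose origin is the TCP and whose axes are the flange's). Camera axes: x right, y down, z forward; pixel columns grow to the right and rows downward; lengths in m; the calibration is good to about 2 mm. A picture is of the moment at which its call begins: read the wrist's pose just before it. camera_info takes no time and is no camera call.
A pose or a line that the arm cannot do raises arm.IKError and nothing moves.
- arm.job_done(): hands the job in; it is judged then, once.
Trained networks look in the newest picture that a camera, given by its name, has taken for a name from the list of things; names that differ only in an ending like _2 or _b are one class to them, and where a whole thing is asked for, a point or a joint stands for the part that bears it (a point fixed in the world has none). Each returns a list of dicts, best first, with "conf" (0 to 1); they miss things now and then, are a little off and sometimes report something else, mostly with a low value. They report only what shows in the picture. A call takes as long as a camera call. They do not tell look-alikes from the thing itself.
- arm.boxes_of(target, camera): "point" ([x, y, z] in m, in world coordinates, good to about 4 mm: the middle of the surface that is visible of it).
- arm.silhouettes(target, camera): "pixels" (400x640 bool, what is visible of it).
Readings, each from a call of its own:
- arm.read_time_s(): time.
- arm.read_qpos(): joint angles.
- arm.read_qd(): joint speeds.
- arm.read_effort(): joint torques, N m.
- arm.read_eef_pos(): TCP position.
- arm.read_eef_rot(): TCP orientation.
- arm.read_contact_force(): force on the tool from outside, world axes, zero at the start.
- arm.read_ft_torque(): the same for the moment, N m.
- arm.read_gripper_width(): opening from 0.0 (shut) to 1.0 (fully open).
- arm.read_grasp_force(): force on a finger pad.
Only numpy, scipy, OpenCV 4.12 (cv2) and the standard library are available. Lean on these libraries where they do the work, as an engineer would, in place of code of your own. Each camera call takes 0.05 s, during which the arm holds its last target. There are 200 camera calls.

## Task

Slide the flat steel bench block along the table into the inside corner of the aluminium L-shaped stop, so that two of its edges lie square against both bars. Push it, do not lift it, and leave the wooden doming block where it stands.

Things in the scene. Friction and masses are not known exactly. Their poses are not given: they have to be found in the camera images.
- bench_block: Plain grey steel block, square, 62 x 62 mm, 19 mm high, 0.45 to 0.67 kg, lying loose and flat on the table, within 15 degrees of square to the stop. Sides flat and upright; it turns if pushed off-centre by a narrow tip. Origin: centre of its underside; z up, x and y along its edges.
- corner_stop: Fixed L-shaped aluminium stop, two bars 24 mm wide, 12 mm high, 2.5 mm screw heads on top. Origin: inside corner at table level; z up, x away from the robot, y left (yaw within 9 degrees). Far bar: working face x = 0, y from 0 to -210 mm. Left bar: working face y = 0, x from 0 to -110 mm. The bars lie outside these faces; touching both, the steel block's centre is at (-31, -31) mm.
- doming_block: Wooden doming block with a round hollow in its top, 55 x 55 mm, 40 mm high, 0.12 kg, loose: a bystander. Origin: centre of its underside. It and the steel block start in two places, either way round; in the stop's frame about (-155, -54) mm and (-155, -170) mm.
There are look-alikes about, which are no part of the job. What is shaped like the bench_block but red is not meant.

How it is judged:
At the end, for the whole second after the job is handed in: The steel block lies flat and at rest on the table in the inside corner of the stop, less than 10 mm from either bar and within 10 degrees of square to them; the wooden doming block is within 20 mm of where it began (x of bench_block in the frame of corner_stop between -0.041 and -0.025 m and y of bench_block in the frame of corner_stop between -0.041 and -0.025 m and (angle between the x axis of bench_block and the x axis of corner_stop, either way round below 0.175 rad or angle between the x axis of bench_block and the y axis of corner_stop, either way round below 0.175 rad) and height (world z) of bench_block below 0.004 m and angle between bench_block's own z axis and vertical below 0.1 rad and linear speed of bench_block below 0.02 m/s and distance of doming_block from where it was at the start of the episode below 0.02 m); the robot touches nothing.
It fails at once if the steel block is lifted more than 15 mm off the table (height (world z) of bench_block above 0.015 m).
It fails at once if the wooden doming block is moved more than 20 mm (distance of doming_block from where it was at the start of the episode above 0.02 m).
It also fails if it takes over 45 s, if anything falls off the work surface, if the arm or the gripper's body presses on something with over 40 N, if the wrist force passes 120 N, or if a joint passes its speed limit or range.

## Working session

There is one attempt and no reset: what is moved stays moved. The work goes in short steps, each a Python script; the robot and the scene stay as the last script left them, time stands still between calls to the robot, and variables do not carry over. Pictures are saved under pics/ and viewed, at most 10 in all, crops included, and the job is handed in when it is done.

```bash
mkdir -p pics; ls; python3 - <<'E'
from cell import arm
import cv2,numpy as np
for c in ["top","scene"]:
    im=arm.snapshot(c); cv2.imwrite(f"pics/{c}0.png",im[:,:,::-1])
    i=arm.camera_info(c); print(c,i)
    for n in ["bench_block","corner_stop","doming_block"]:
        print(n,[(np.round(d["point"],3).tolist(),round(d["conf"],2)) for d in arm.boxes_of(n,c)])
        for d in arm.silhouettes(n,c):
            r=np.argwhere(d["pixels"]); print('  sil',round(d["conf"],2),r.mean(0)[::-1].round(),len(r))
print(arm.read_time_s(),arm.read_eef_rot())
E
```

```text
pics
top {'camera_matrix': array([[474.6219553 ,   0.        , 319.47369785],
       [  0.        , 474.6219553 , 197.62458422],
       [  0.        ,   0.        ,   1.        ]]), 'k1': 0.012384298226738944, 'R': array([[-0.02343467, -0.99948968, -0.02170719],
       [-0.99084969,  0.02610804, -0.13242078],
       [ 0.13291994,  0.01840532, -0.99095587]]), 't': array([0.17343731, 0.53641475, 0.82484711])}
bench_block [([0.421, 0.245, 0.015], 0.87), ([0.514, 0.159, 0.019], 0.74)]
  sil 0.89 [275. 263.] 1132
  sil 0.76 [319. 212.] 1165
corner_stop [([0.676, 0.183, 0.012], 0.81)]
  sil 0.57 [317. 138.] 2389
doming_block [([0.511, 0.037, 0.04], 0.63)]
  sil 0.92 [386. 211.] 1007
scene {'camera_matrix': array([[378.65055117,   0.        , 318.39353113],
       [  0.        , 378.65055117, 200.36656046],
       [  0.        ,   0.        ,   1.        ]]), 'k1': -0.08813313919666221, 'R': array([[-0.58582083, -0.81039792,  0.00831657],
       [-0.62753189,  0.44708904, -0.63742852],
       [ 0.5128525 , -0.37863781, -0.77046461]]), 't': array([0.47013708, 0.31238651, 0.6611418 ])}
bench_block [([0.412, 0.248, 0.02], 0.97), ([0.507, 0.165, 0.018], 0.83)]
  sil 0.97 [335. 225.] 775
  sil 0.72 [331. 273.] 850
corner_stop [([0.666, 0.196, 0.012], 0.83)]
  sil 0.76 [299. 190.] 1356
doming_block [([0.506, 0.049, 0.039], 0.87)]
  sil 0.9 [378. 198.] 752
0.7 [-3.14152532e+00 -1.73037588e-05  2.38815738e-01]
```

View pics/top0.png

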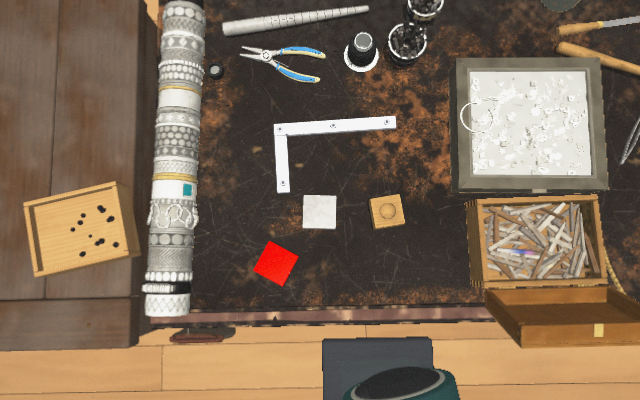

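View pics/scene0.png

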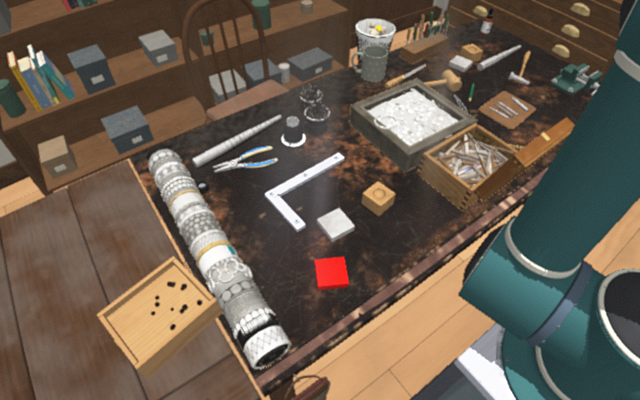

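The top view shows the grey block at (319,212), the red look-alike at (275,263), the stop's inside corner near (287,135) and the doming block at (386,211). In the scene view they are at (335,225), (331,272), (275,195) and (378,198). Next I take two wrist views to measure more closely.

```bash
cat > h.py <<'E'
from cell import arm
import cv2,numpy as np
from scipy.spatial.transform import Rotation as Rn
def cam(c,pos=None,rot=None):
    i=arm.camera_info(c)
    if c=="wrist":
        T=np.eye(4);T[:3,:3]=Rn.from_euler('xyz',rot).as_matrix();T[:3,3]=pos
        W=T@np.array(i["hand_eye"]);R=W[:3,:3].T;t=-R@W[:3,3]
    else:R,t=np.array(i["R"]),np.array(i["t"])
    return np.array(i["camera_matrix"]),i["k1"],R,t
def topl(px,C,z):
    K,k1,R,t=C
    d=np.array([k1,0,0,0.]) 
    u=cv2.undistortPoints(np.float64(px).reshape(-1,1,2),K,d).reshape(-1,2)
    r=np.c_[u,np.ones(len(u))]@R; c=-R.T@t
    return c+r*((z-c[2])/r[:,2])[:,None]
E
python3 - <<'E'
from h import *
import json
for k,p in enumerate([[0.50,0.12,0.36],[0.56,0.12,0.36]]):
    arm.move_to(p,[np.pi,0,0])
    pos,rot=arm.read_eef_pos(),arm.read_eef_rot()
    im=arm.snapshot("wrist");cv2.imwrite(f"pics/w{k}.png",im[:,:,::-1])
    json.dump([list(map(float,pos)),list(map(float,rot))],open(f"w{k}.json","w"))
    for n in ["bench_block","corner_stop","doming_block"]:
        for j,d in enumerate(arm.silhouettes(n,"wrist")):
            m=d["pixels"];r=np.argwhere(m);col=im[m].mean(0).round()
            print(k,n,round(d["conf"],2),r.mean(0)[::-1].round(1),len(r),col)
            np.save(f"m_{k}_{n}_{j}.npy",m)
    print(pos,rot,arm.read_time_s())
E
```

```text
0 bench_block 0.9 [296.  150.7] 1248 [134. 131. 124.]
0 bench_block 0.55 [253.8 200.2] 1108 [241.  61.  57.]
0 corner_stop 0.67 [298.5  60.6] 3381 [248. 248. 249.]
0 doming_block 0.86 [366.8 154.1] 1141 [182. 142.  96.]
[0.50016261 0.11957196 0.35983865] [ 3.14149347e+00  2.81242669e-04 -6.23794313e-04] 3.9167
1 bench_block 0.98 [297.2 183.7] 1189 [204. 200. 192.]
1 bench_block 0.58 [257.7 229.6] 943 [240.  62.  57.]
1 corner_stop 0.95 [298.2  99.5] 3116 [233. 233. 234.]
1 doming_block 0.75 [365.4 187.5] 1113 [195. 152. 103.]
[0.56071667 0.11984112 0.35899522] [ 3.14131913e+00  1.91914097e-03 -4.76357898e-04] 4.4667
```

```bash
python3 -c "
import cv2,numpy as np
a=[cv2.resize(cv2.imread(f'pics/w{k}.png'),(480,300)) for k in (0,1)]
cv2.imwrite('pics/w01.png',np.vstack(a))"
```

```text
(no output)
```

View pics/w01.png

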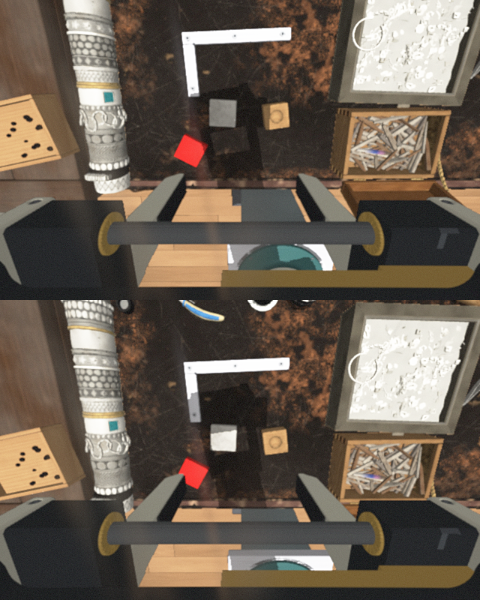

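The wrist views confirm the layout. In w0 (full resolution) the grey block is at (296,151), the doming block at (367,154), the stop at (298,61) and the red look-alike at (254,200). Next I fit outlines in both views and triangulate.

```bash
cat >> h.py <<'E'
from scipy.optimize import least_squares
def sq(a): return np.array([[a,a],[a,-a],[-a,-a],[-a,a]])/2
L=np.array([[0,0],[-.11,0],[-.11,.024],[.024,.024],[.024,-.21],[0,-.21]])
def fit(mask,C,z,poly,yaw0=0.,p0=None):
    c=max(cv2.findContours(mask.astype(np.uint8),cv2.RETR_EXTERNAL,cv2.CHAIN_APPROX_NONE)[0],key=cv2.contourArea).reshape(-1,2)
    P=topl(c,C,z)[:,:2]; pg=(poly*1000).astype(np.float32).reshape(-1,1,2)
    if p0 is None: p0=P.mean(0)
    def f(q):
        s,co=np.sin(q[2]),np.cos(q[2]); Q=(P-q[:2])@np.array([[co,-s],[s,co]])*1000
        return [cv2.pointPolygonTest(pg,(float(a),float(b)),True) for a,b in Q]
    r=least_squares(f,[*p0,yaw0],x_scale=[.01,.01,.1],loss='soft_l1',diff_step=1e-3)
    return r.x,np.sqrt(np.mean(np.square(f(r.x))))
E
python3 - <<'E'
from h import *
import json
Cs=[cam("wrist",*json.load(open(f"w{k}.json"))) for k in (0,1)]
nm=["bench_block","corner_stop","doming_block"]
M=[{n:np.load(f"m_{k}_{n}_0.npy") for n in nm} for k in (0,1)]
for n in ("bench_block","doming_block","corner_stop"):
    # two-ray closest point
    A=[];b=[]
    for k in (0,1):
        px=np.argwhere(M[k][n]).mean(0)[::-1]; c=-Cs[k][2].T@Cs[k][3]
        d=topl([px],Cs[k],0)[0]-c; d/=np.linalg.norm(d); Pm=np.eye(3)-np.outer(d,d);A.append(Pm);b.append(Pm@c)
    print(n,"tri",np.linalg.lstsq(np.vstack(A),np.hstack(b),rcond=None)[0].round(4))
for k,(C,ms) in enumerate(zip(Cs,M)):
    print(k,"stop",fit(ms["corner_stop"],C,.012,L,-.05,[.66,.22]))
    print(k,"block",fit(ms["bench_block"],C,.019,sq(.062)))
    print(k,"dome",fit(ms["doming_block"],C,.040,sq(.055)))
im=arm.snapshot("top");C=cam("top")
for n,z,pl in (("corner_stop",.012,L),("bench_block",.019,sq(.062)),("doming_block",.04,sq(.055))):
    for d in arm.silhouettes(n,"top"):
        m=d["pixels"];print("top",n,im[m].mean(0).round(),fit(m,C,z,pl,-.05,[.66,.22] if n[0]=="c" else None))
E
```

```text
bench_block tri [0.5174 0.1625 0.0131]
doming_block tri [0.5122 0.0381 0.0217]
corner_stop tri [0.6633 0.1558 0.0124]
0 stop (array([0.66632141, 0.22011666, 0.03710601]), np.float64(1.1642015342388852))
0 block (array([ 0.51731874,  0.16200883, -0.0463839 ]), np.float64(1.147807446378165))
0 dome (array([0.51419624, 0.04079717, 0.12414731]), np.float64(0.8341169423003466))
1 stop (array([0.66650568, 0.22025807, 0.03980558]), np.float64(1.0948180049302652))
1 block (array([ 0.51849751,  0.16182168, -0.04740057]), np.float64(0.946451941229413))
1 dome (array([0.5157805 , 0.04101821, 0.13857991]), np.float64(2.270047061794574))
top bench_block [218. 218. 214.] (array([ 0.51830149,  0.16258692, -0.06986973]), np.float64(10.678836656760973))
top bench_block [244.  32.  18.] (array([ 0.42505802,  0.24429968, -0.5128119 ]), np.float64(7.661323457959089))
top doming_block [222. 192. 120.] (array([0.53144645, 0.0430636 , 0.14098169]), np.float64(7.490792337970109))
```

Both views agree: stop (0.6664, 0.2202, yaw 0.038), block at about (-0.150, -0.053) in its frame, square within 5°. First I push along the stop's x with a two-finger broad pusher.

```bash
cat >> h.py <<'E'
S=np.array([.6664,.2202]);YS=.038
def W(x,y,z):
    c,s=np.cos(YS),np.sin(YS); return [S[0]+c*x-s*y,S[1]+s*x+c*y,z]
def rel(p):
    c,s=np.cos(YS),np.sin(YS); return np.array([[c,s],[-s,c]])@(np.array(p[:2])-S)
def push(a,b,z,axis,lim,v=.05):
    """line a->b (stop frame) in 1.5 mm steps until force along axis exceeds lim"""
    a,b=np.array(a),np.array(b); n=int(np.ceil(np.linalg.norm(b-a)/.0015))
    for i in range(1,n+1):
        arm.servo_line(W(*(a+(b-a)*i/n),z),velocity=v)
        f=rel(S+np.array(arm.read_contact_force())[:2])
        if abs(f[axis])>lim: break
    print("end",rel(arm.read_eef_pos()).round(4),"f",f.round(1),"t",arm.read_time_s())
E
python3 - <<'E'
from h import *
O=[np.pi,0,YS]
arm.move_gripper(.15)
arm.move_to(W(-.225,-.0525,.10),O)
arm.servo_line(W(-.225,-.0525,.007))
print(arm.read_eef_pos(),arm.read_contact_force(),arm.read_gripper_width())
arm.servo_line(W(-.195,-.0525,.007),velocity=.05)
arm.servo_line(W(-.078,-.0525,.007),velocity=.05)
print(arm.read_contact_force())
push([-.078,-.0525],[-.060,-.0525],.007,0,12)
arm.servo_line(W(-.10,-.0525,.007),velocity=.1)
arm.servo_line(W(-.10,-.0525,.12))
print(arm.read_time_s())
arm.snapshot("top")
im=arm.snapshot("top");cv2.imwrite("pics/top1.png",cv2.resize(im[80:300,220:460,::-1],None,fx=2.4,fy=2.4))
print([d["point"] for d in arm.boxes_of("bench_block","top")])
E
```

```text
[0.44422621 0.15931856 0.00797727] [ 0.81606649 -0.04369343  0.11439719] 0.1518249067859587
[-7.45661404  0.38139449  4.87239141]
end [-0.0713 -0.0524] f [-17.9  -0.5] t 12.5917
13.9417
[[0.4134, 0.2717, 0.0197]]
```

View pics/top1.png

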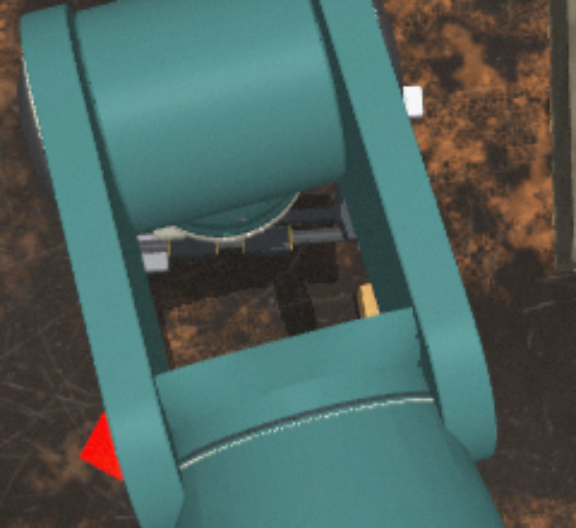

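The arm hides the scene here, but the end position (finger face at about x = -63 mm) and the 18 N rise say the block sits on the far bar. Next I push along y from its right side.

```bash
python3 - <<'E'
from h import *
q0=np.array(arm.read_qpos());P=W(-.034,-.130,.10)
c=[]
for s in (1,-1):
    O=[np.pi,0,YS+s*np.pi/2]; q=arm.inverse_kinematics(P,O)
    if q is not None: c.append((np.abs(np.array(q)-q0).max(),O)); print(np.round(q,2))
O=min(c,key=lambda a:a[0])[1]
arm.move_gripper(.05)
arm.move_to(P,O)
arm.servo_line(W(-.034,-.130,.007))
print(arm.read_contact_force())
arm.servo_line(W(-.034,-.078,.007),velocity=.05)
print(arm.read_contact_force())
push([-.034,-.078],[-.034,-.060],.007,1,12)
arm.servo_line(W(-.034,-.10,.007),velocity=.1)
arm.servo_line(W(-.034,-.10,.10))
arm.move_to(W(-.20,-.06,.30),[np.pi,0,YS])
import json
pos,rot=arm.read_eef_pos(),arm.read_eef_rot()
im=arm.snapshot("wrist");C=cam("wrist",pos,rot)
cv2.imwrite("pics/w2.png",im[:,:,::-1])
for n,z,pl in (("corner_stop",.012,L),("bench_block",.019,sq(.062)),("doming_block",.04,sq(.055))):
    for d in arm.silhouettes(n,"wrist"):
        m=d["pixels"];r=fit(m,C,z,pl,.038,S if n[0]=="c" else None);print(n,im[m].mean(0).round(),r,rel(r[0]))
print(arm.read_time_s())
E
```

```text
[ 0.1   0.1   1.65 -0.    1.39  0.06]
[ 0.68414098 -0.49513333  1.42583276]
[-1.26043765 -1.83785632  1.41720174]
end [-0.034  -0.0695] f [ -2.6 -13.8] t 19.7333
corner_stop [245. 245. 246.] (array([0.66636888, 0.22012353, 0.03151503]), np.float64(1.3563863758363095)) [-3.39980289e-05 -7.52310656e-05]
bench_block [233. 230. 222.] (array([0.63564311, 0.18917144, 0.04704208]), np.float64(0.8771437058182062)) [-0.03191349 -0.02983768]
doming_block [192. 150. 101.] (array([0.51289768, 0.04092201, 0.13837744]), np.float64(2.632311455921702)) [-0.16020243 -0.17331688]
22.6583
```

View pics/w2.png

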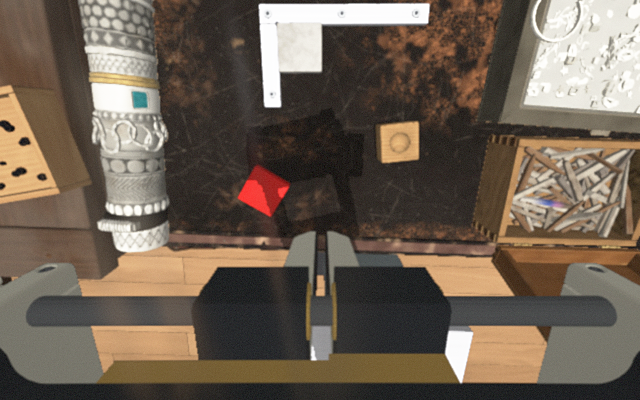

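The grey block sits square in the corner, centred near (299,48) and at (-32,-30) mm in the stop's frame. The doming block at (398,142) hasn't moved, and the arm is clear of everything.

```bash
python3 -c "
from cell import arm
print(arm.job_done())"
```

```text
the job is handed in; nothing more can be done
None
```

The steel block lies square in the stop's inside corner, measured at (-32, -30) mm against the target (-31, -31); the doming block stayed within about 3 mm of its start by measurement, and the job was handed in at about 23 s, though the hand-in returned no verdict.

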